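# Square up the tilting pillar of a probe stand

### The arm

A 7-joint arm with a two-finger parallel gripper is mounted at the origin on the work surface. World frame = base frame: x ahead of the robot, y to its left, z up, the work surface at z = 0. Lengths are in m, angles in rad, forces in N, time in s.
With the tool pointing down it reaches from about 0.35 to 0.9 m from the base axis. Payload 7.2 kg.
Tool frame: the origin (TCP) lies between the finger pads; the fingertips stand 19 mm ahead of it and the grasp point (between the pads) is the TCP; z points along the fingers, y is the line along which they close (so a half turn about z gives the same grasp; the last joint's range is limited). The gripper opens to 85 mm and grips with 20 to 120 N. Pads are 22 mm wide; open, the fingers measure 114 mm over their backs; the gripper's body (76 mm by 85 mm) begins 54 mm behind the grasp point. The pads swing forward as they close: fully open they stand 13 mm farther back than shut.
Start: joints at [-1.251, 0.411, -0.013, 1.596, 0.006, 1.134, -0.082], TCP at [0.236, 0.579, 0.25] pointing down, gripper open.
Joint ranges: [-2.95, 2.95], [-0.29, 1.99], [-1.47, 1.44], [0.14, 2.54], [-1.03, 4.17], [0.13, 1.85], [-2.86, 2.86]. Speed limits (rad/s): [2.39, 2.39, 3.01, 3.01, 3.14, 3.14, 3.14].

### API

Orientations are given as a unit quaternion [w, x, y, z].
In Python, from station import r, imaging, ticket gives the robot as it stands. The module is installed in compiled form; this text tells all that it offers.
- The arm moves only by the tool carry_out, never from a script. Its argument "moves" is a list of rows, each an object of numbers: "x", "y", "z": the shift along the tool's x, y, z in m; "yaw": the turn about the tool's z in degrees; "gripper": the finger opening in m, from 0 to 0.0854. A call has 1 to 20 rows; each row shifts and turns the commanded pose from where the row before left it, along the tool's axes as they then stand; what a row does not reach is not made up. A row lasts 1/12 s, in which the tool goes at most 41.7 mm and 7.16 degrees, less where a joint would pass 70% of its speed; a pose out of reach is approached as far as the arm can. A call is refused whole if a number of a shift passes 0.0417 or a number of a turn 7.16, either way. A call with a gripper value outside its range is refused whole. The fingers move at their own pace and stop on an object; the grip force is fixed at half the most. Time passes only in rows, so rows that do not move let the fingers close. It gives the time, the measured TCP pose, the force, the opening and the grip force at its end, in the units of the state.
- r.sense(): the state, without advancing time (a new reading comes with each control period).
- imaging.snapshot(name): name is "scene" or "side" or "wrist"; returns the picture (480x640x3 uint8, blue, green, red); there is no depth.
- imaging.camera_model(name): a dict with "intrinsics" (3x3 intrinsics, pixels), "R" (3x3) and "t" (3): a world point X has camera coordinates R X + t; the wrist camera has in their place "tool_from_camera" (4x4, takes a point from camera to tool coordinates, whose origin is the TCP and whose axes are the flange's). Camera axes: x right, y down, z forward; pixel columns grow to the right and rows downward; lengths in m; the calibration is good to about 2 mm. A picture is of the moment at which its call begins: read the wrist's pose just before it. camera_model takes no time and is no camera call.
- ticket.hand_in(): hands the job in; it is judged then, once.
Trained networks look in the newest picture that a camera, given by its name, has taken for a name from the list of things; names that differ only in an ending like _2 or _b are one class to them, and where a whole thing is asked for, a point or a joint stands for the part that bears it (a point fixed in the world has none). Each returns a list of dicts, best first, with "p" (0 to 1); they miss things now and then, are a little off and sometimes report something else, mostly with a low value. They report only what shows in the picture. A call takes as long as a camera call. They do not tell look-alikes from the thing itself.
- imaging.boxes_of(camera, label): "box" ([centre column, centre row, width, height] in pixels, round what is visible of it).
- imaging.spot_point(camera, label): "xy" ([column, row] in pixels: a listed point, or the origin of a listed thing).
The state is a dict: "clock": time; "q": joint angles; "qd": joint speeds; "effort": joint torques, N m; "eef_pos": TCP position; "orientation": TCP orientation; "force": force on the tool from outside, world axes, zero at the start; "torque": the same for the moment, N m; "width": opening from 0.0 (shut) to 1.0 (fully open); "grasp_force": force on a finger pad.
Only numpy, scipy, OpenCV 4.12 (cv2) and the standard library are available. Lean on these libraries where they do the work, as an engineer would, in place of code of your own. Each camera call takes 0.05 s, during which the arm holds its last target. There are 200 camera calls.

### The job

The clamp of the probe stand is slack, so its pillar leans, and someone has parked a roll of labels on it. Lift the roll up off the pillar and set it down flat in the steel tray; then stand the blue try square on the base plate, press it firmly down and into the corner between plate and pillar, on the pillar's centre line, until the stock sits flat on the plate, its end is tight against the foot and the blade has pushed the pillar upright. Finish while still gripping the square and pressing it there, so that the clamp can be tightened; do not drop the roll, and leave everything else on the bench where it is.

Things in the scene. Friction and masses are not known exactly. Their poses are not given: they have to be found in the camera images.
- stand: The probe stand, immovable; its place and heading vary. Origin: on the bench under the centre of its black base plate (280 mm along local x, 150 along local y, top 12 mm above the bench). Local +x runs along the plate from its free end to the pillar; z up.
- base_plate: The black base plate of the stand (same origin and axes as the stand); smooth flat top 12 mm above the bench, on which the square slides easily.
- foot: The white pivot foot of the stand (same origin and axes as the stand): a block 36 x 52 x 22 mm on the plate, from 12 to 34 mm above the bench. Its front face looks to local -x, at local x = +75 mm, and is 52 mm wide (local y -26 to +26). An orange clamp lever lies on its local -y side, reaching to y = -52 mm, below 35 mm.
- corner (a point): The inner corner where the foot's front face meets the plate's top, on the pillar's centre line: local (75, 0, 12) mm of the stand, with the stand's axes.
- pillar: Bare aluminium pillar 20 x 20 mm, to 112 mm above the bench when upright. Origin on its pivot (along the stand's y) at local (85, 0, 24) mm of the stand, 88 mm below its top; z up the pillar. Starts leaning 0.045 to 0.075 rad to local -x, over the plate. Stiff and springy: about 5 N at the top pushes it upright; let go, it leans back. Upright, its front is flush with the foot's.
- pillar_top (a point): Centre of the pillar's top end.
- roll: Roll of paper labels on a cardboard core, axis upright, white with two blue bands: outside diameter 64, bore 40, height 56 mm, about 0.11 kg. Origin at the centre of its underside, z along its axis. At the start it rests on the foot (underside 34 mm, top 90 mm above the bench) with the pillar through its bore, the pillar standing 22 mm out of its top.
- tray: Flat open steel tray, immovable, 240 (local x) x 180 (y) mm, rim 18 mm high, floor 3 mm above the bench, empty but for a sheet of paper. Origin on the bench under its centre.
- square: Try square, about 0.34 kg, standing on its stock on the bench. Blue stock with brass edges: 125 mm long (local x), 20 wide (y), 32 high. Steel blade 28 mm wide (x) and 6 thick (y) rises from the stock's +x end to 125 mm above the underside; its outer edge is in one plane with the stock's +x end face. Origin: centre of the stock's underside; z up.
- square_heel (a point): The outer corner of the square: bottom of the stock's +x end, at local (62.5, 0, 0) mm. It belongs on point corner, square x along the stand's x.
- square_grip (a point): A good place to hold the square across its 20 mm width: on top of the stock at local (-22.5, 0, 32) mm, 57 mm behind the blade's inner edge.
- tube_rack: Pink tube rack with capped tubes, 105 x 245 mm, 84 mm high, at the back. Leave alone.
- tip_box: White pipette tip box with clear blue lid, 85 x 125 mm, 98 mm high, at the back. Leave alone.
- reagent: Amber bottle with blue cap, 64 mm across, 140 mm high. Leave alone.
- vial0: Glass vial with blue cap, 23 mm across, 50 mm high. Leave alone.
- vial1: A second such vial. Leave alone.
- probe_head: Probe head taken off the pillar: dark clamp block 50 x 50 mm, 36 mm high, with a white barrel reaching 95 mm to its local +y; lies near the robot. Leave alone.
Mind the look-alikes: they are no part of the job. What is shaped like the roll but pink is not meant. What is shaped like the square but green is not meant.

How it is judged:
By the outcome, as a careful person would: the job done as asked, in the order asked, and still so for the second after the job is handed in, while the arm keeps its last pose, push and grip.
It also fails if it takes over 72 s, if anything falls off the work surface, if the arm or the gripper's body presses on something with over 40 N, if the wrist force passes 120 N, or if a joint passes its speed limit or range.

## Working session

There is one attempt and no reset: what is moved stays moved. The work goes in short steps, Python scripts to look and compute and a tool call to move; the robot and the scene stay as the last step left them, time stands still between calls to the robot, and variables do not carry over. Pictures are saved under pics/ and viewed, at most 10 in all, crops included, and the job is handed in when it is done.

Besides the shell and the picture viewer there is one more tool, called after "Emit:" by a JSON object that holds its "op" and its "data", one argument or row to a line. carry_out: Moves the arm, as the interface text tells. Its arguments: {"type":"object","properties":{"moves":{"type":"array","items":{"type":"object","properties":{"x":{"type":"number"},"y":{"type":"number"},"z":{"type":"number"},"yaw":{"type":"number"},"gripper":{"type":"number"}}}}},"required":["moves"]}

```bash
mkdir -p pics; python3 - <<'E'
from station import r, imaging
import cv2, numpy as np
s=r.sense(); print({k:np.round(v,3).tolist() for k,v in s.items()})
for c in ["scene","side"]:
    im=imaging.snapshot(c); cv2.imwrite(f"pics/{c}0.png",im)
    m=imaging.camera_model(c); print(c,{k:np.round(v,3).tolist() for k,v in m.items()})
    for l in ["roll","square","tray"]:
        print(l,[(np.round(d["box"]).tolist(),round(d["p"],2)) for d in imaging.boxes_of(c,l)][:4])
    for l in ["pillar_top","corner","square_heel","square_grip","square","roll","tray","stand","foot"]:
        print(l,[(np.round(d["xy"],1).tolist(),round(d["p"],2)) for d in imaging.spot_point(c,l)][:4])
print(imaging.camera_model("wrist"))
E
```

```text
{'clock': 0.0, 'q': [-1.251, 0.412, -0.013, 1.597, 0.006, 1.134, -0.082], 'qd': [0.001, 0.0, -0.001, 0.0, 0.0, -0.002, 0.001], 'effort': [0.001, -60.062, 0.683, -29.94, 0.014, 0.011, 0.0], 'eef_pos': [0.236, 0.578, 0.249], 'orientation': [-0.0, 0.193, 0.981, -0.001], 'force': [0.6, 0.151, 0.081], 'torque': [0.005, -0.004, -0.012], 'grasp_force': 0.0, 'width': 1.003}
scene {'intrinsics': [[450.45, 0.0, 317.596], [0.0, 450.45, 247.374], [0.0, 0.0, 1.0]], 'R': [[0.248, 0.969, 0.011], [0.804, -0.2, -0.56], [-0.54, 0.147, -0.828]], 't': [-0.137, -0.396, 1.496]}
roll [([364.0, 237.0, 22.0, 34.0], 0.74), ([498.0, 274.0, 31.0, 34.0], 0.73), ([446.0, 209.0, 80.0, 76.0], 0.18)]
square [([205.0, 253.0, 48.0, 35.0], 0.91), ([237.0, 216.0, 20.0, 66.0], 0.91)]
tray [([444.0, 209.0, 80.0, 76.0], 0.78), ([373.0, 253.0, 27.0, 13.0], 0.63)]
pillar_top [([205.9, 267.3], 0.68), ([365.4, 224.3], 0.63)]
corner [([358.8, 247.7], 0.8)]
square_heel [([228.3, 257.8], 0.89), ([245.0, 211.6], 0.73)]
square_grip [([193.6, 263.5], 0.79), ([234.3, 226.3], 0.78), ([228.1, 258.8], 0.33)]
square [([206.1, 264.8], 0.9
[... 999 characters left out ...]
]
roll [([314.7, 231.2], 0.6), ([361.2, 189.6], 0.49), ([316.8, 210.6], 0.39)]
tray [([286.6, 199.3], 0.79)]
stand [([316.3, 260.2], 0.7)]
foot [([319.9, 260.0], 0.29)]
{'intrinsics': array([[349.08822207,   0.        , 315.85295223],
       [  0.        , 349.08822207, 230.98763493],
       [  0.        ,   0.        ,   1.        ]]), 'tool_from_camera': array([[ 4.79889177e-04, -9.55847529e-01, -2.93862673e-01,
         7.48004900e-02],
       [ 9.99999878e-01,  4.93730733e-04,  2.70800556e-05,
         1.01085272e-03],
       [ 1.19204628e-04, -2.93862650e-01,  9.55847649e-01,
        -1.23692789e-01],
       [ 0.00000000e+00,  0.00000000e+00,  0.00000000e+00,
         1.00000000e+00]])}
```

```bash
python3 - <<'E'
import cv2
a=cv2.imread("pics/scene0.png")[160:340,150:550]
cv2.imwrite("pics/a.png",cv2.resize(a,(800,360),interpolation=cv2.INTER_CUBIC))
a=cv2.imread("pics/side0.png")[150:390,200:460]
cv2.imwrite("pics/b.png",cv2.resize(a,(650,600),interpolation=cv2.INTER_CUBIC))
E
```

```text
(no output)
```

View pics/a.png

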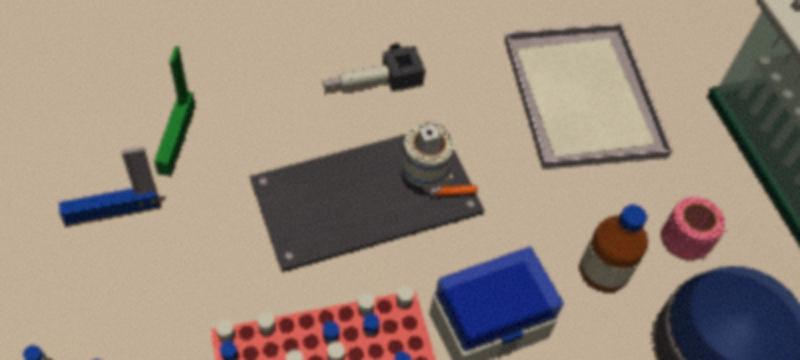

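View pics/b.png

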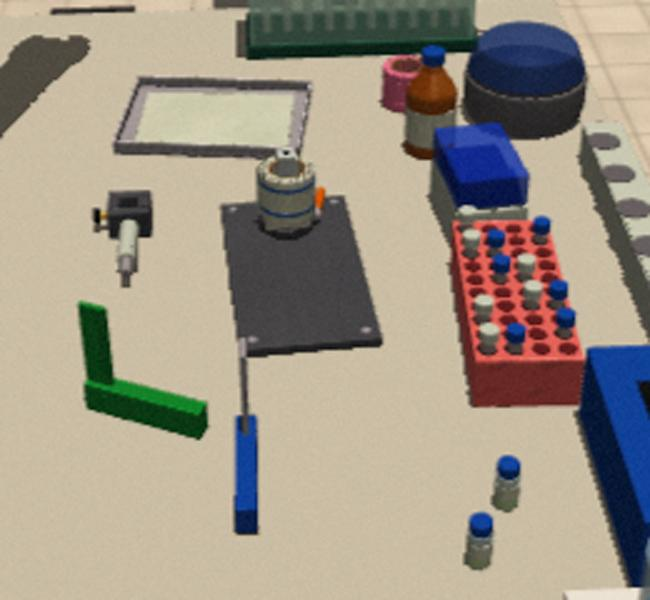

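The scene crop shows two squares and two rolls. The blue square is at scene (205,253) and side (299,325), and the green look-alike is at scene (237,216). The white roll with blue bands, on the pillar, is at scene (364,237). The pink look-alike is at scene (498,274). The blue square and the white banded roll match the description. The tray is at scene (444,209).

```bash
cat > h.py <<'E'
from station import r, imaging
import numpy as np, cv2
from scipy.spatial.transform import Rotation as Ro
def tool():
    s=r.sense(); q=s["orientation"]
    return Ro.from_quat([q[1],q[2],q[3],q[0]]).as_matrix(), np.array(s["eef_pos"])
def cam(c):
    m=imaging.camera_model(c); K=np.array(m["intrinsics"])
    if c=="wrist":
        R,p=tool(); T=np.array(m["tool_from_camera"])
        Rw=R@T[:3,:3]; tw=R@T[:3,3]+p
        return K,Rw.T,-Rw.T@tw
    return K,np.array(m["R"]),np.array(m["t"])
def onplane(cm,uv,z):
    K,R,t=cm; uv=np.atleast_2d(np.array(uv,float))
    d=np.linalg.solve(K,np.c_[uv,np.ones(len(uv))].T); d=R.T@d; o=-R.T@t
    return (o[:,None]+d*((z-o[2])/d[2])).T
def proj(cm,X):
    K,R,t=cm; x=K@(R@np.atleast_2d(X).T+t[:,None]); return (x[:2]/x[2]).T
def tri(a,ua,b,ub):
    P=lambda m:m[0]@np.c_[m[1],m[2]]
    X=cv2.triangulatePoints(P(a),P(b),np.array(ua,float),np.array(ub,float)); return (X[:3]/X[3]).ravel()
E
python3 - <<'E'
from h import *
np.set_printoptions(precision=4,suppress=True)
S,D=cam("scene"),cam("side")
c=lambda L:[[150+u/2,160+v/2] for u,v in L]
d=lambda L:[[200+u/2.5,150+v/2.5] for u,v in L]
print("plate scene",onplane(S,c([(250,177),(285,269),(483,212)]),.012))
print("plate side",onplane(D,d([(222,206),(342,197),(381,344),(246,355)]),.012))
print("tray",onplane(S,[443.6,205.4],.003),onplane(D,[286.6,199.3],.003))
print("trayrim sc",onplane(S,c([(506,37),(620,27),(668,153),(545,164)]),.018))
print("trayrim sd",onplane(D,d([(138,78),(312,83),(300,158),(115,150)]),.018))
print("ptop",tri(S,[365.4,224.3],D,[314,210.4]))
print("sq heel",onplane(S,[228.3,257.8],0),onplane(D,[296.9,326.7],0),"grip",onplane(S,[193.6,263.5],.032),onplane(D,[301.2,344.6],.032),"org",onplane(S,[206.1,264.8],0),onplane(D,[296.3,345.4],0))
print("probe head",onplane(S,[351,194],.03),"bottle",onplane(S,[460,290],.0))
print("roll",onplane(S,[361.9,244.2],.034),onplane(D,[314.7,231.2],.034))
print(tool())
E
```

```text
plate scene [[ 0.4804 -0.0998  0.012 ]
 [ 0.628  -0.0845  0.012 ]
 [ 0.6086  0.1863  0.012 ]]
plate side [[ 0.4603  0.1727  0.012 ]
 [ 0.604   0.1833  0.012 ]
 [ 0.6255 -0.0997  0.012 ]
 [ 0.4857 -0.1095  0.012 ]]
tray [[0.444  0.4071 0.003 ]] [[0.4521 0.387  0.003 ]]
trayrim sc [[0.3285 0.3216 0.018 ]
 [0.3506 0.497  0.018 ]
 [0.5834 0.4626 0.018 ]
 [0.5599 0.2917 0.018 ]]
trayrim sd [[0.3446 0.4927 0.018 ]
 [0.5819 0.4619 0.018 ]
 [0.5573 0.2668 0.018 ]
 [0.3255 0.3015 0.018 ]]
ptop [0.5347 0.1269 0.1138]
sq heel [[ 0.4717 -0.2263  0.    ]] [[ 0.4804 -0.2266  0.    ]] grip [[ 0.4892 -0.3133  0.032 ]] [[ 0.4903 -0.3211  0.032 ]] org [[ 0.4795 -0.2864  0.    ]] [[ 0.4784 -0.29    0.    ]]
probe head [[0.3595 0.1486 0.03  ]] bottle [[0.7134 0.3376 0.    ]]
roll [[0.5373 0.1251 0.034 ]] [[0.5367 0.1404 0.034 ]]
(array([[-0.9257,  0.3781,  0.    ],
       [ 0.3781,  0.9257,  0.    ],
       [ 0.    ,  0.    , -1.    ]]), array([0.2364, 0.5786, 0.2503]))
```

Emit:
{"op": "carry_out", "data": {
  "moves": [
    {"yaw": 7.03, "z": -0.005},
    {"yaw": 7.03, "z": -0.005},
    {"yaw": 7.03, "z": -0.005},
    {"yaw": 7.03, "z": -0.005},
    {"yaw": 7.03, "z": -0.005},
    {"yaw": 7.03, "z": -0.005},
    {"yaw": 7.03, "z": -0.005},
    {"yaw": 7.03, "z": -0.005},
    {"yaw": 7.03, "z": -0.005}
  ]
}}

```text
invalid input at $.moves[0]: expected keys x, y, z, yaw, gripper
```

Emit:
{"op": "carry_out", "data": {
  "moves": [
    {"x": -0.0336, "y": 0.0188},
    {"x": -0.0336, "y": 0.0188},
    {"x": -0.0336, "y": 0.0188},
    {"x": -0.0336, "y": 0.0188},
    {"x": -0.0336, "y": 0.0188},
    {"x": -0.0336, "y": 0.0188},
    {"x": -0.0336, "y": 0.0188},
    {"x": -0.0336, "y": 0.0188},
    {"x": -0.0336, "y": 0.0188},
    {"x": -0.0336, "y": 0.0188},
    {"x": -0.0336, "y": 0.0188},
    {"x": -0.0336, "y": 0.0188},
    {"x": -0.0336, "y": 0.0188},
    {"x": -0.0336, "y": 0.0188},
    {"x": 0},
    {"x": 0},
    {"x": 0}
  ]
}}

```text
invalid input at $.moves[0]: expected keys x, y, z, yaw, gripper
```

```bash
python3 - <<'E'
from h import *
np.set_printoptions(precision=4,suppress=True)
C=cam("wrist"); im=imaging.snapshot("wrist"); cv2.imwrite("pics/w1.png",im)
print(tool(), r.sense()["q"])
for l in ["pillar_top","corner","roll","stand","foot"]:
    print(l,[(np.round(d["xy"],1).tolist(),round(d["p"],2)) for d in imaging.spot_point("wrist",l)][:3])
E
```

```text
(array([[-0.9257,  0.3782,  0.    ],
       [ 0.3782,  0.9257, -0.    ],
       [-0.    ,  0.    , -1.    ]]), array([0.2364, 0.5786, 0.2503])) [-1.2512  0.4111 -0.0127  1.5962  0.0056  1.1343 -0.0822]
pillar_top []
corner []
roll []
stand []
foot []
```

View pics/w1.png

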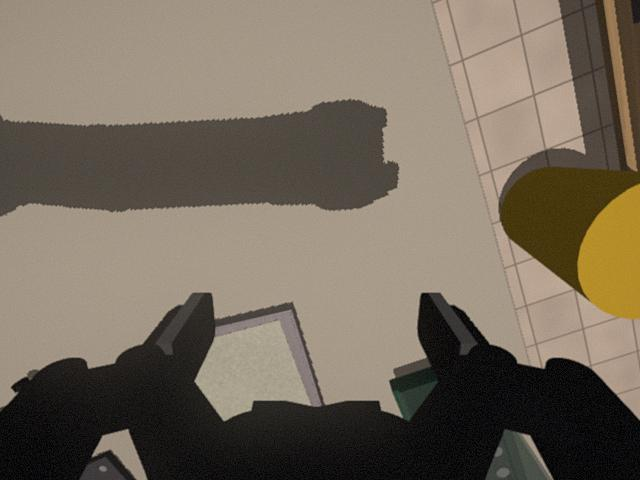

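All keys are required, so both calls were refused. The picture still shows the start view: the fingers at the bottom and a corner of the tray near (290,310).

Emit:
{"op": "carry_out", "data": {
  "moves": [
    {"x": 0, "y": 0, "z": -0.005, "yaw": 7.03, "gripper": 0.085},
    {"x": 0, "y": 0, "z": -0.005, "yaw": 7.03, "gripper": 0.085},
    {"x": 0, "y": 0, "z": -0.005, "yaw": 7.03, "gripper": 0.085},
    {"x": 0, "y": 0, "z": -0.005, "yaw": 7.03, "gripper": 0.085},
    {"x": 0, "y": 0, "z": -0.005, "yaw": 7.03, "gripper": 0.085},
    {"x": 0, "y": 0, "z": -0.005, "yaw": 7.03, "gripper": 0.085},
    {"x": 0, "y": 0, "z": -0.005, "yaw": 7.03, "gripper": 0.085},
    {"x": 0, "y": 0, "z": -0.005, "yaw": 7.03, "gripper": 0.085},
    {"x": 0, "y": 0, "z": -0.005, "yaw": 7.03, "gripper": 0.085}
  ]
}}

```text
clock: 2.35
eef_pos: [0.2363, 0.5786, 0.2956]
orientation: [-0.0, 0.681, 0.732, -0.0]
force: [0.2, 0.2, -0.8]
width: 0.997
grasp_force: 0.0
```

Emit:
{"op": "carry_out", "data": {
  "moves": [
    {"x": -0.0336, "y": 0.0188, "z": 0, "yaw": 0, "gripper": 0.085},
    {"x": -0.0336, "y": 0.0188, "z": 0, "yaw": 0, "gripper": 0.085},
    {"x": -0.0336, "y": 0.0188, "z": 0, "yaw": 0, "gripper": 0.085},
    {"x": -0.0336, "y": 0.0188, "z": 0, "yaw": 0, "gripper": 0.085},
    {"x": -0.0336, "y": 0.0188, "z": 0, "yaw": 0, "gripper": 0.085},
    {"x": -0.0336, "y": 0.0188, "z": 0, "yaw": 0, "gripper": 0.085},
    {"x": -0.0336, "y": 0.0188, "z": 0, "yaw": 0, "gripper": 0.085},
    {"x": -0.0336, "y": 0.0188, "z": 0, "yaw": 0, "gripper": 0.085},
    {"x": -0.0336, "y": 0.0188, "z": 0, "yaw": 0, "gripper": 0.085},
    {"x": -0.0336, "y": 0.0188, "z": 0, "yaw": 0, "gripper": 0.085},
    {"x": -0.0336, "y": 0.0188, "z": 0, "yaw": 0, "gripper": 0.085},
    {"x": -0.0336, "y": 0.0188, "z": 0, "yaw": 0, "gripper": 0.085},
    {"x": -0.0336, "y": 0.0188, "z": 0, "yaw": 0, "gripper": 0.085},
    {"x": -0.0336, "y": 0.0188, "z": 0, "yaw": 0, "gripper": 0.085},
    {"x": 0, "y": 0, "z": 0, "yaw": 0, "gripper": 0.085},
    {"x": 0, "y": 0, "z": 0, "yaw": 0, "gripper": 0.085},
    {"x": 0, "y": 0, "z": 0, "yaw": 0, "gripper": 0.085}
  ]
}}

```text
clock: 3.77
eef_pos: [0.5355, 0.1307, 0.2952]
orientation: [-0.0, 0.679, 0.734, 0.0]
force: [0.2, 0.9, 0.1]
width: 0.998
grasp_force: 0.0
```

```bash
python3 - <<'E'
from h import *
np.set_printoptions(precision=4,suppress=True)
C=cam("wrist"); im=imaging.snapshot("wrist"); cv2.imwrite("pics/w2.png",im)
print(tool(), r.sense()["q"])
for l,z in [("pillar_top",.112),("corner",.012),("roll",.034),("stand",0),("foot",0)]:
    print(l,[(np.round(d["xy"],1).tolist(),round(d["p"],2),onplane(C,d["xy"],z)) for d in imaging.spot_point("wrist",l)][:2])
E
```

```text
(array([[-0.08  ,  0.9968, -0.0006],
       [ 0.9968,  0.08  ,  0.0006],
       [ 0.0006, -0.0005, -1.    ]]), array([0.5352, 0.1315, 0.2951])) [-0.7232  0.2587  0.4898  1.7428 -0.1317  1.1729 -0.1159]
pillar_top [([315.9, 213.2], 0.79, array([[0.5362, 0.1291, 0.112 ]]))]
corner [([315.6, 197.6], 0.79, array([[0.5363, 0.1229, 0.012 ]])), ([468.0, 345.0], 0.43, array([[ 0.7581, -0.0631,  0.012 ]]))]
roll [([317.5, 196.0], 0.56, array([[0.5379, 0.1294, 0.034 ]]))]
stand [([318.5, 254.8], 0.65, array([[0.546 , 0.0464, 0.    ]]))]
foot [([316.3, 217.4], 0.71, array([[0.5393, 0.0956, 0.    ]]))]
```

View pics/w2.png

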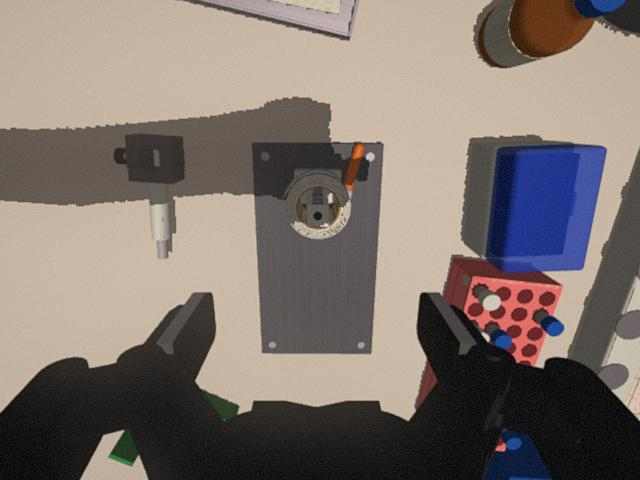

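The wrist view shows the plate with corners at about (252,143), (383,143), (371,353) and (262,353). The roll's top ring is around (319,207), with the pillar top at (317,213). Next I'll refine the plate heading and the roll centre.

```bash
python3 - <<'E'
from h import *
np.set_printoptions(precision=4,suppress=True)
C=cam("wrist"); im=cv2.imread("pics/w2.png"); g=cv2.cvtColor(im,cv2.COLOR_BGR2GRAY).astype(float)
# plate side edges: per row, strongest gradient near expected line
gx=cv2.Sobel(cv2.GaussianBlur(g,(3,3),0),cv2.CV_64F,1,0); gy=cv2.Sobel(cv2.GaussianBlur(g,(3,3),0),cv2.CV_64F,0,1)
def side(u0,u1,rows):
    P=[]
    for v in rows:
        u=u0+(u1-u0)*(v-143)/210; a=int(u)-7; w=abs(gx[v,a:a+15]); P.append((a+w.argmax(),v))
    X=onplane(C,P,.012)
    l=cv2.fitLine(X[:,:2].astype(np.float32),cv2.DIST_HUBER,0,.001,.001).ravel(); return l
L=side(252,262,range(205,340)); Rr=side(383,371,range(165,340))
for l in (L,Rr): print(l,np.degrees(np.arctan2(l[1],l[0])))
def end(v0,u0,u1):
    P=[]
    for u in range(u0,u1):
        a=v0-6; w=abs(gy[a:a+13,u]); P.append((u,a+w.argmax()))
    X=onplane(C,P,.012); return cv2.fitLine(X[:,:2].astype(np.float32),cv2.DIST_HUBER,0,.001,.001).ravel()
T=end(143,335,375); B=end(353,275,360)
print("ends",T,B)
print(onplane(C,[[319,206],[286,206],[352,206]],.09))
E
```

```text
[ 0.0799 -0.9968  0.4704  0.0256] -85.41529
[ 0.0769 -0.997   0.618   0.0582] -85.58772
ends [0.9967 0.081  0.5767 0.1909] [ 0.9967  0.0814  0.5523 -0.0918]
[[0.539  0.1316 0.09  ]
 [0.5072 0.129  0.09  ]
 [0.5707 0.1342 0.09  ]]
```

Emit:
{"op": "carry_out", "data": {
  "moves": [
    {"x": 0, "y": 0.0038, "z": 0.0252, "yaw": 0, "gripper": 0.085},
    {"x": 0, "y": 0, "z": 0.0252, "yaw": 0, "gripper": 0.085},
    {"x": 0, "y": 0, "z": 0.0252, "yaw": 0, "gripper": 0.085},
    {"x": 0, "y": 0, "z": 0.0252, "yaw": 0, "gripper": 0.085},
    {"x": 0, "y": 0, "z": 0.0252, "yaw": 0, "gripper": 0.085},
    {"x": 0, "y": 0, "z": 0.0252, "yaw": 0, "gripper": 0.085},
    {"x": 0, "y": 0, "z": 0.0252, "yaw": 0, "gripper": 0.085},
    {"x": 0, "y": 0, "z": 0.0252, "yaw": 0, "gripper": 0.085},
    {"x": 0, "y": 0, "z": 0.0252, "yaw": 0, "gripper": 0.085},
    {"x": 0, "y": 0, "z": 0, "yaw": 0, "gripper": 0.085},
    {"x": 0, "y": 0, "z": 0, "yaw": 0, "gripper": 0.04},
    {"x": 0, "y": 0, "z": 0, "yaw": 0, "gripper": 0.04},
    {"x": 0, "y": 0, "z": 0, "yaw": 0, "gripper": 0.04},
    {"x": 0, "y": 0, "z": 0, "yaw": 0, "gripper": 0.04},
    {"x": 0, "y": 0, "z": 0, "yaw": 0, "gripper": 0.04},
    {"x": 0, "y": 0, "z": 0, "yaw": 0, "gripper": 0.04}
  ]
}}

```text
clock: 5.4
eef_pos: [0.5405, 0.131, 0.0701]
orientation: [0.0, 0.679, 0.734, 0.001]
force: [-0.7, -0.2, 7.6]
width: 0.741
grasp_force: 66.5
```

Emit:
{"op": "carry_out", "data": {
  "moves": [
    {"x": 0, "y": 0, "z": -0.004, "yaw": 0, "gripper": 0.04},
    {"x": 0, "y": 0, "z": -0.008, "yaw": 0, "gripper": 0.04},
    {"x": 0, "y": 0, "z": -0.011, "yaw": 0, "gripper": 0.04},
    {"x": 0, "y": 0, "z": -0.011, "yaw": 0, "gripper": 0.04},
    {"x": 0, "y": 0, "z": -0.011, "yaw": 0, "gripper": 0.04},
    {"x": 0, "y": 0, "z": -0.011, "yaw": 0, "gripper": 0.04},
    {"x": 0, "y": 0, "z": -0.011, "yaw": 0, "gripper": 0.04},
    {"x": 0, "y": 0, "z": -0.011, "yaw": 0, "gripper": 0.04},
    {"x": 0, "y": 0, "z": -0.011, "yaw": 0, "gripper": 0.04},
    {"x": 0, "y": 0, "z": -0.011, "yaw": 0, "gripper": 0.04},
    {"x": 0, "y": 0, "z": -0.011, "yaw": 0, "gripper": 0.04},
    {"x": 0, "y": 0, "z": -0.01, "yaw": 0, "gripper": 0.04},
    {"x": 0, "y": 0, "z": -0.005, "yaw": 0, "gripper": 0.04},
    {"x": 0, "y": 0, "z": 0, "yaw": 0, "gripper": 0.04}
  ]
}}

```text
clock: 6.57
eef_pos: [0.5401, 0.1308, 0.1959]
orientation: [0.0, 0.679, 0.734, 0.001]
force: [-0.2, -0.4, -1.3]
width: 0.739
grasp_force: 66.0
```

```bash
python3 - <<'E'
from h import *
np.set_printoptions(precision=4,suppress=True)
for c in ["side","scene"]:
    im=imaging.snapshot(c); C=cam(c); cv2.imwrite(f"pics/{c}1.png",im)
    for l,z in [("roll",.145),("pillar_top",.112),("tray",.0)]:
        print(c,l,[(np.round(d["xy"],1).tolist(),round(d["p"],2),onplane(C,d["xy"],z)) for d in imaging.spot_point(c,l)][:2])
a=cv2.imread("pics/side1.png")[150:300,240:400]
cv2.imwrite("pics/c.png",cv2.resize(a,(640,600),interpolation=cv2.INTER_CUBIC))
print(tool(),r.sense()["force"],r.sense()["grasp_force"])
E
```

```text
side roll [([312.8, 192.1], 0.75, array([[0.5346, 0.1745, 0.145 ]])), ([363.0, 188.3], 0.73, array([[0.6795, 0.1871, 0.145 ]]))]
side pillar_top [([315.1, 210.1], 0.55, array([[0.5389, 0.1293, 0.112 ]]))]
side tray [([283.4, 200.2], 0.71, array([[0.4414, 0.387 , 0.    ]]))]
scene roll [([491.0, 281.5], 0.85, array([[0.774 , 0.3424, 0.145 ]]))]
scene pillar_top [([362.3, 225.2], 0.56, array([[0.5316, 0.1204, 0.112 ]])), ([352.3, 195.3], 0.25, array([[0.4311, 0.1245, 0.112 ]]))]
scene tray [([444.4, 205.2], 0.89, array([[0.4417, 0.4114, 0.    ]])), ([202.1, 348.2], 0.29, array([[ 0.7097, -0.3219,  0.    ]]))]
(array([[-0.0786,  0.9969, -0.0008],
       [ 0.9969,  0.0786, -0.0004],
       [-0.0004, -0.0008, -1.    ]]), array([0.5393, 0.1305, 0.194 ])) [-0.0182  0.0932 -1.1971] 65.9985314682126
```

View pics/c.png

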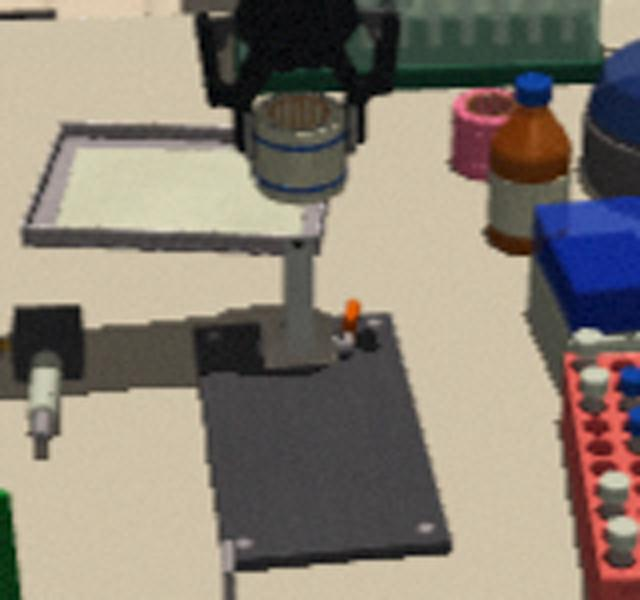

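The roll is clear of the pillar and upright in the gripper at crop (300,145); the pillar stands bare at (298,300). I'll carry the roll to the tray centre, about (0.454, 0.387).

Emit:
{"op": "carry_out", "data": {
  "moves": [
    {"x": 0.012, "y": -0.003, "z": 0, "yaw": 0, "gripper": 0.04},
    {"x": 0.0239, "y": -0.0059, "z": 0, "yaw": 0, "gripper": 0.04},
    {"x": 0.0239, "y": -0.0059, "z": 0, "yaw": 0, "gripper": 0.04},
    {"x": 0.0239, "y": -0.0059, "z": 0, "yaw": 0, "gripper": 0.04},
    {"x": 0.0239, "y": -0.0059, "z": 0, "yaw": 0, "gripper": 0.04},
    {"x": 0.0239, "y": -0.0059, "z": 0, "yaw": 0, "gripper": 0.04},
    {"x": 0.0239, "y": -0.0059, "z": 0, "yaw": 0, "gripper": 0.04},
    {"x": 0.0239, "y": -0.0059, "z": 0, "yaw": 0, "gripper": 0.04},
    {"x": 0.0239, "y": -0.0059, "z": 0, "yaw": 0, "gripper": 0.04},
    {"x": 0.0239, "y": -0.0059, "z": 0, "yaw": 0, "gripper": 0.04},
    {"x": 0.0239, "y": -0.0059, "z": 0, "yaw": 0, "gripper": 0.04},
    {"x": 0.012, "y": -0.003, "z": 0, "yaw": 0, "gripper": 0.04},
    {"x": 0, "y": 0, "z": 0, "yaw": 0, "gripper": 0.04},
    {"x": 0, "y": 0, "z": 0, "yaw": 0, "gripper": 0.04}
  ]
}}

```text
clock: 8.13
eef_pos: [0.4535, 0.388, 0.1941]
orientation: [0.0, 0.678, 0.735, -0.0]
force: [-0.4, -0.4, -0.9]
width: 0.743
grasp_force: 66.0
```

Emit:
{"op": "carry_out", "data": {
  "moves": [
    {"x": 0, "y": 0, "z": 0.01, "yaw": 0, "gripper": 0.04},
    {"x": 0, "y": 0, "z": 0.02, "yaw": 0, "gripper": 0.04},
    {"x": 0, "y": 0, "z": 0.02, "yaw": 0, "gripper": 0.04},
    {"x": 0, "y": 0, "z": 0.02, "yaw": 0, "gripper": 0.04},
    {"x": 0, "y": 0, "z": 0.02, "yaw": 0, "gripper": 0.04},
    {"x": 0, "y": 0, "z": 0.02, "yaw": 0, "gripper": 0.04},
    {"x": 0, "y": 0, "z": 0.015, "yaw": 0, "gripper": 0.04},
    {"x": 0, "y": 0, "z": 0.01, "yaw": 0, "gripper": 0.04},
    {"x": 0, "y": 0, "z": 0.005, "yaw": 0, "gripper": 0.04},
    {"x": 0, "y": 0, "z": 0, "yaw": 0, "gripper": 0.04},
    {"x": 0, "y": 0, "z": 0, "yaw": 0, "gripper": 0.04}
  ]
}}

```text
clock: 9.05
eef_pos: [0.4546, 0.3873, 0.0548]
orientation: [0.0, 0.679, 0.734, 0.0]
force: [0.4, -0.1, -1.5]
width: 0.747
grasp_force: 66.0
```

Underside is about 19 mm above the bench; 15 mm more to the floor, taken gently.

Emit:
{"op": "carry_out", "data": {
  "moves": [
    {"x": 0, "y": 0, "z": 0.005, "yaw": 0, "gripper": 0.04},
    {"x": 0, "y": 0, "z": 0.004, "yaw": 0, "gripper": 0.04},
    {"x": 0, "y": 0, "z": 0.002, "yaw": 0, "gripper": 0.04},
    {"x": 0, "y": 0, "z": 0.001, "yaw": 0, "gripper": 0.04},
    {"x": 0, "y": 0, "z": 0.001, "yaw": 0, "gripper": 0.04},
    {"x": 0, "y": 0, "z": 0, "yaw": 0, "gripper": 0.04},
    {"x": 0, "y": 0, "z": 0, "yaw": 0, "gripper": 0.04}
  ]
}}

```text
clock: 9.63
eef_pos: [0.4541, 0.3878, 0.0416]
orientation: [0.0, 0.679, 0.734, 0.0]
force: [1.1, -0.2, -1.8]
width: 0.744
grasp_force: 66.0
```

Emit:
{"op": "carry_out", "data": {
  "moves": [
    {"x": 0, "y": 0, "z": 0.001, "yaw": 0, "gripper": 0.04},
    {"x": 0, "y": 0, "z": 0.001, "yaw": 0, "gripper": 0.04},
    {"x": 0, "y": 0, "z": 0, "yaw": 0, "gripper": 0.04},
    {"x": 0, "y": 0, "z": 0, "yaw": 0, "gripper": 0.04}
  ]
}}

```text
clock: 9.97
eef_pos: [0.454, 0.3877, 0.0394]
orientation: [-0.0, 0.679, 0.734, -0.0]
force: [0.9, -0.6, -2.2]
width: 0.743
grasp_force: 66.0
```

Emit:
{"op": "carry_out", "data": {
  "moves": [
    {"x": 0, "y": 0, "z": 0.0007, "yaw": 0, "gripper": 0.04},
    {"x": 0, "y": 0, "z": 0.0007, "yaw": 0, "gripper": 0.04},
    {"x": 0, "y": 0, "z": 0, "yaw": 0, "gripper": 0.04}
  ]
}}

```text
clock: 10.22
eef_pos: [0.4541, 0.3878, 0.0391]
orientation: [-0.0, 0.679, 0.734, 0.0]
force: [-3.5, -1.9, 7.9]
width: 0.748
grasp_force: 67.0
```

Emit:
{"op": "carry_out", "data": {
  "moves": [
    {"x": 0, "y": 0, "z": 0.0007, "yaw": 0, "gripper": 0.04},
    {"x": 0, "y": 0, "z": 0.0007, "yaw": 0, "gripper": 0.04},
    {"x": 0, "y": 0, "z": 0, "yaw": 0, "gripper": 0.04}
  ]
}}

```text
clock: 10.47
eef_pos: [0.4541, 0.3878, 0.039]
orientation: [-0.001, 0.679, 0.734, 0.0]
force: [-7.1, -4.7, 22.5]
width: 0.739
grasp_force: 68.2
```

Emit:
{"op": "carry_out", "data": {
  "moves": [
    {"x": 0, "y": 0, "z": -0.0015, "yaw": 0, "gripper": 0.04},
    {"x": 0, "y": 0, "z": 0, "yaw": 0, "gripper": 0.07},
    {"x": 0, "y": 0, "z": 0, "yaw": 0, "gripper": 0.085},
    {"x": 0, "y": 0, "z": 0, "yaw": 0, "gripper": 0.085},
    {"x": 0, "y": 0, "z": 0, "yaw": 0, "gripper": 0.085},
    {"x": 0, "y": 0, "z": 0, "yaw": 0, "gripper": 0.085},
    {"x": 0, "y": 0, "z": -0.005, "yaw": 0, "gripper": 0.085},
    {"x": 0, "y": 0, "z": -0.015, "yaw": 0, "gripper": 0.085},
    {"x": 0, "y": 0, "z": -0.025, "yaw": 0, "gripper": 0.085},
    {"x": 0, "y": 0, "z": -0.031, "yaw": 0, "gripper": 0.085},
    {"x": 0, "y": 0, "z": -0.031, "yaw": 0, "gripper": 0.085},
    {"x": 0, "y": 0, "z": -0.031, "yaw": 0, "gripper": 0.085},
    {"x": 0, "y": 0, "z": -0.031, "yaw": 0, "gripper": 0.085},
    {"x": 0, "y": 0, "z": -0.031, "yaw": 0, "gripper": 0.085},
    {"x": 0, "y": 0, "z": -0.031, "yaw": 0, "gripper": 0.085},
    {"x": 0, "y": 0, "z": -0.031, "yaw": 0, "gripper": 0.085}
  ]
}}

```text
clock: 11.8
eef_pos: [0.4539, 0.3873, 0.3022]
orientation: [-0.0, 0.679, 0.734, 0.0]
force: [0.8, 0.4, -0.4]
width: 0.992
grasp_force: 0.0
```

Emit:
{"op": "carry_out", "data": {
  "moves": [
    {"x": -0.0382, "y": -0.0016, "z": 0, "yaw": 0, "gripper": 0.085},
    {"x": -0.0382, "y": -0.0016, "z": 0, "yaw": 0, "gripper": 0.085},
    {"x": -0.0382, "y": -0.0016, "z": 0, "yaw": 0, "gripper": 0.085},
    {"x": -0.0382, "y": -0.0016, "z": 0, "yaw": 0, "gripper": 0.085},
    {"x": -0.0382, "y": -0.0016, "z": 0, "yaw": 0, "gripper": 0.085},
    {"x": -0.0382, "y": -0.0016, "z": 0, "yaw": 0, "gripper": 0.085},
    {"x": -0.0382, "y": -0.0016, "z": 0, "yaw": 0, "gripper": 0.085},
    {"x": -0.0382, "y": -0.0016, "z": 0, "yaw": 0, "gripper": 0.085},
    {"x": -0.0382, "y": -0.0016, "z": 0, "yaw": 0, "gripper": 0.085},
    {"x": -0.0382, "y": -0.0016, "z": 0, "yaw": 0, "gripper": 0.085},
    {"x": -0.0382, "y": -0.0016, "z": 0, "yaw": 0, "gripper": 0.085},
    {"x": -0.0382, "y": -0.0016, "z": 0, "yaw": 0, "gripper": 0.085},
    {"x": -0.0382, "y": -0.0016, "z": 0, "yaw": 0, "gripper": 0.085},
    {"x": -0.0382, "y": -0.0016, "z": 0, "yaw": 0, "gripper": 0.085},
    {"x": -0.0382, "y": -0.0016, "z": 0, "yaw": 0, "gripper": 0.085},
    {"x": -0.0382, "y": -0.0016, "z": 0, "yaw": 0, "gripper": 0.085},
    {"x": -0.0382, "y": -0.0016, "z": 0, "yaw": 0, "gripper": 0.085},
    {"x": -0.0382, "y": -0.0016, "z": 0, "yaw": 0, "gripper": 0.085},
    {"x": 0, "y": 0, "z": 0, "yaw": 0, "gripper": 0.085},
    {"x": 0, "y": 0, "z": 0, "yaw": 0, "gripper": 0.085}
  ]
}}

```text
clock: 13.47
eef_pos: [0.4781, -0.303, 0.3002]
orientation: [0.0, 0.681, 0.733, -0.001]
force: [-0.6, 0.3, -0.5]
width: 0.996
grasp_force: 0.0
```

```bash
python3 - <<'E'
from h import *
np.set_printoptions(precision=4,suppress=True)
C=cam("wrist"); im=imaging.snapshot("wrist"); cv2.imwrite("pics/w3.png",im)
print(tool(), r.sense()["q"])
for l,z in [("square",0),("square_heel",0),("square_grip",.032)]:
    print(l,[(np.round(d["xy"],1).tolist(),round(d["p"],2),onplane(C,d["xy"],z)) for d in imaging.spot_point("wrist",l)][:3])
sd=imaging.snapshot("side"); cv2.imwrite("pics/side2.png",sd)
D=cam("side"); print([(np.round(d["xy"],1).tolist(),round(d["p"],2),onplane(D,d["xy"],.003)) for d in imaging.spot_point("side","roll")])
a=sd[150:300,220:380]; v=np.hstack([im,cv2.resize(a,(512,480),interpolation=cv2.INTER_CUBIC)])
cv2.imwrite("pics/d.png",cv2.resize(v,(800,333)))
E
```

```text
(array([[-0.0761,  0.9971, -0.0007],
       [ 0.9971,  0.0761,  0.0001],
       [ 0.0002, -0.0006, -1.    ]]), array([ 0.4788, -0.3009,  0.3001])) [-0.1603  0.3352  0.8335  1.7163 -0.2633  1.2077  0.8164]
square [([322.6, 176.3], 0.94, array([[ 0.4854, -0.288 ,  0.    ]])), ([241.9, 77.3], 0.6, array([[ 0.3866, -0.1844,  0.    ]]))]
square_heel [([191.5, 47.7], 0.93, array([[ 0.3313, -0.1586,  0.    ]])), ([327.6, 118.8], 0.87, array([[ 0.486 , -0.2214,  0.    ]]))]
square_grip [([322.4, 199.6], 0.92, array([[ 0.4864, -0.3099,  0.032 ]])), ([258.1, 88.4], 0.78, array([[ 0.4102, -0.1971,  0.032 ]]))]
[([363.2, 190.3], 0.82, array([[0.7096, 0.4306, 0.003 ]]))]
```

View pics/d.png

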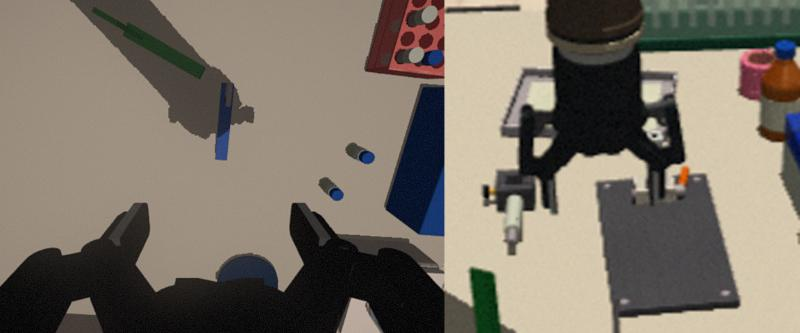

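The wrist half shows the blue square's stock around (322,176) and the green one at upper left. The side half shows the gripper hiding the roll, so I'll check that later with a free view. I'll segment the blue stock for its pose.

```bash
python3 - <<'E'
from h import *
np.set_printoptions(precision=4,suppress=True)
C=cam("wrist"); im=cv2.imread("pics/w3.png")
hsv=cv2.cvtColor(im,cv2.COLOR_BGR2HSV)
m=((abs(hsv[...,0].astype(int)-115)<15)&(hsv[...,1]>110)).astype(np.uint8)
m[:, :290]=0; m[:, 350:]=0; m[:100]=0; m[245:]=0
ys,xs=np.nonzero(m); print(len(xs),xs.min(),xs.max(),ys.min(),ys.max())
c=max(cv2.findContours(m,cv2.RETR_EXTERNAL,cv2.CHAIN_APPROX_NONE)[0],key=cv2.contourArea)
X=onplane(C,c[:,0],.032)[:,:2]
print(cv2.minAreaRect((X*1000).astype(np.float32)))
# row-wise edges
for v in range(128,230,12):
    u=np.nonzero(m[v])[0]
    if len(u): print(v,u.min(),u.max(),onplane(C,[[u.min()-.5,v],[u.max()+.5,v]],.032)[:,:2].ravel())
cv2.imwrite("pics/e.png",cv2.resize(im[90:250,260:400],None,fx=4.5,fy=3.7,interpolation=cv2.INTER_CUBIC)[:600,:800])
S=cam("scene"); cv2.imwrite("pics/scene2.png",imaging.snapshot("scene"))
print([(np.round(d["xy"],1).tolist(),round(d["p"],2),onplane(S,d["xy"],.003)) for d in imaging.spot_point("scene","roll")])
E
```

```text
1418 311 336 120 230
((486.4285583496094, -279.80596923828125), (122.84635925292969, 19.288270950317383), 89.82186889648438)
128 319 335 [ 0.4777 -0.227   0.4959 -0.2255]
140 318 334 [ 0.4777 -0.2396  0.4961 -0.2381]
152 317 333 [ 0.4776 -0.2524  0.4962 -0.2509]
164 316 332 [ 0.4776 -0.2655  0.4964 -0.2639]
176 315 330 [ 0.4775 -0.2788  0.4954 -0.2774]
188 314 329 [ 0.4775 -0.2924  0.4956 -0.2909]
200 312 328 [ 0.4763 -0.3064  0.4957 -0.3048]
212 311 327 [ 0.4763 -0.3206  0.4959 -0.319 ]
224 311 326 [ 0.4774 -0.3349  0.496  -0.3334]
[([436.7, 210.8], 0.9, array([[0.4579, 0.3796, 0.003 ]])), ([493.2, 280.1], 0.83, array([[0.7086, 0.4327, 0.003 ]])), ([204.2, 265.3], 0.64, array([[ 0.4818, -0.2911,  0.003 ]]))]
```

View pics/e.png

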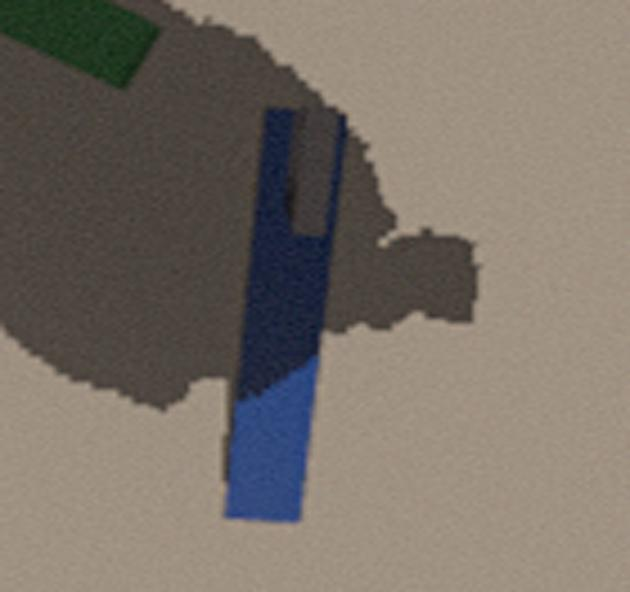

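The enlarged crop confirms the blue stock with the steel blade at its far end, crop (315,170); the green one is upper left. Scene puts the roll in the tray at (0.458, 0.380). The square's heading is about 90°, so I'll turn +4.4° and descend.

Emit:
{"op": "carry_out", "data": {
  "moves": [
    {"x": 0, "y": 0, "z": 0, "yaw": 4.4, "gripper": 0.07},
    {"x": -0.002, "y": 0.0078, "z": 0.02, "yaw": 0, "gripper": 0.07},
    {"x": 0, "y": 0, "z": 0.03, "yaw": 0, "gripper": 0.07},
    {"x": 0, "y": 0, "z": 0.03, "yaw": 0, "gripper": 0.07},
    {"x": 0, "y": 0, "z": 0.03, "yaw": 0, "gripper": 0.07},
    {"x": 0, "y": 0, "z": 0.03, "yaw": 0, "gripper": 0.07},
    {"x": 0, "y": 0, "z": 0.03, "yaw": 0, "gripper": 0.07},
    {"x": 0, "y": 0, "z": 0.03, "yaw": 0, "gripper": 0.07},
    {"x": 0, "y": 0, "z": 0.025, "yaw": 0, "gripper": 0.07},
    {"x": 0, "y": 0, "z": 0.015, "yaw": 0, "gripper": 0.07},
    {"x": 0, "y": 0, "z": 0, "yaw": 0, "gripper": 0.07},
    {"x": 0, "y": 0, "z": 0, "yaw": 0, "gripper": 0.07}
  ]
}}

```text
clock: 14.87
eef_pos: [0.4871, -0.3016, 0.06]
orientation: [-0.001, 0.706, 0.708, -0.0]
force: [0.2, -0.2, 1.3]
width: 0.82
grasp_force: 0.0
```

```bash
python3 - <<'E'
from h import *
np.set_printoptions(precision=4,suppress=True)
C=cam("wrist"); im=imaging.snapshot("wrist"); cv2.imwrite("pics/w4.png",im)
R,p=tool(); print(R,p,r.sense()["force"])
hsv=cv2.cvtColor(im,cv2.COLOR_BGR2HSV)
m=((abs(hsv[...,0].astype(int)-115)<15)&(hsv[...,1]>110))
for v in range(180,420,20):
    u=np.nonzero(m[v,230:410])[0]+230
    if len(u): print(v,u.min(),u.max(),onplane(C,[[u.min()-.5,v],[u.max()+.5,v]],.032)[:,:2].ravel())
E
```

```text
[[-0.0023  1.      0.0005]
 [ 1.      0.0023 -0.0004]
 [-0.0004  0.0005 -1.    ]] [ 0.4877 -0.3021  0.0609] [ 0.5343 -0.0946  0.5596]
180 320 332 [ 0.4891 -0.2492  0.4948 -0.2491]
200 320 332 [ 0.4892 -0.258   0.4949 -0.258 ]
220 320 331 [ 0.4892 -0.2672  0.4946 -0.2672]
240 320 330 [ 0.4893 -0.2767  0.4943 -0.2767]
260 319 330 [ 0.4889 -0.2865  0.4945 -0.2865]
280 290 329 [ 0.4752 -0.2968  0.4942 -0.2967]
300 290 328 [ 0.475  -0.3074  0.4938 -0.3073]
320 302 327 [ 0.4807 -0.3183  0.4935 -0.3183]
340 292 327 [ 0.4755 -0.3298  0.4936 -0.3297]
360 290 327 [ 0.4743 -0.3417  0.4938 -0.3416]
```

Emit:
{"op": "carry_out", "data": {
  "moves": [
    {"x": 0, "y": -0.0025, "z": 0.014, "yaw": 0.5, "gripper": 0.07},
    {"x": 0, "y": 0, "z": 0.012, "yaw": 0, "gripper": 0.07},
    {"x": 0, "y": 0, "z": 0.0085, "yaw": 0, "gripper": 0.07},
    {"x": 0, "y": 0, "z": 0, "yaw": 0, "gripper": 0.05},
    {"x": 0, "y": 0, "z": 0, "yaw": 0, "gripper": 0.03},
    {"x": 0, "y": 0, "z": 0, "yaw": 0, "gripper": 0.0},
    {"x": 0, "y": 0, "z": 0, "yaw": 0, "gripper": 0.0},
    {"x": 0, "y": 0, "z": 0, "yaw": 0, "gripper": 0.0},
    {"x": 0, "y": 0, "z": 0, "yaw": 0, "gripper": 0.0},
    {"x": 0, "y": 0, "z": 0, "yaw": 0, "gripper": 0.0},
    {"x": 0, "y": 0, "z": 0, "yaw": 0, "gripper": 0.0}
  ]
}}

```text
clock: 15.83
eef_pos: [0.4851, -0.3024, 0.0264]
orientation: [0.001, 0.71, 0.705, 0.0]
force: [-0.7, 0.4, 6.7]
width: 0.226
grasp_force: 59.9
```

Emit:
{"op": "carry_out", "data": {
  "moves": [
    {"x": 0, "y": 0, "z": -0.004, "yaw": 0, "gripper": 0},
    {"x": 0, "y": 0, "z": -0.012, "yaw": 0, "gripper": 0},
    {"x": 0, "y": 0, "z": -0.018, "yaw": 0, "gripper": 0},
    {"x": 0, "y": 0, "z": -0.018, "yaw": 0, "gripper": 0},
    {"x": 0, "y": 0, "z": -0.012, "yaw": 0, "gripper": 0},
    {"x": 0, "y": 0, "z": -0.006, "yaw": 0, "gripper": 0},
    {"x": 0, "y": 0, "z": 0, "yaw": -2.5, "gripper": 0},
    {"x": 0, "y": 0, "z": 0, "yaw": -2.45, "gripper": 0},
    {"x": 0, "y": 0, "z": 0, "yaw": 0, "gripper": 0}
  ]
}}

```text
clock: 16.58
eef_pos: [0.4846, -0.3017, 0.0957]
orientation: [-0.0, 0.678, 0.735, 0.0]
force: [-0.2, -0.2, -4.5]
width: 0.221
grasp_force: 58.9
```

Emit:
{"op": "carry_out", "data": {
  "moves": [
    {"x": 0.01, "y": 0.003, "z": 0, "yaw": 0, "gripper": 0},
    {"x": 0.019, "y": 0.0054, "z": 0, "yaw": 0, "gripper": 0},
    {"x": 0.019, "y": 0.0054, "z": 0, "yaw": 0, "gripper": 0},
    {"x": 0.019, "y": 0.0054, "z": 0, "yaw": 0, "gripper": 0},
    {"x": 0.019, "y": 0.0054, "z": 0, "yaw": 0, "gripper": 0},
    {"x": 0.019, "y": 0.0054, "z": 0, "yaw": 0, "gripper": 0},
    {"x": 0.019, "y": 0.0054, "z": 0, "yaw": 0, "gripper": 0},
    {"x": 0.019, "y": 0.0054, "z": 0, "yaw": 0, "gripper": 0},
    {"x": 0.019, "y": 0.0054, "z": 0, "yaw": 0, "gripper": 0},
    {"x": 0.019, "y": 0.0054, "z": 0, "yaw": 0, "gripper": 0},
    {"x": 0.019, "y": 0.0054, "z": 0, "yaw": 0, "gripper": 0},
    {"x": 0.019, "y": 0.0054, "z": 0, "yaw": 0, "gripper": 0},
    {"x": 0.019, "y": 0.0054, "z": 0, "yaw": 0, "gripper": 0},
    {"x": 0.019, "y": 0.0054, "z": 0, "yaw": 0, "gripper": 0},
    {"x": 0.019, "y": 0.0054, "z": 0, "yaw": 0, "gripper": 0},
    {"x": 0.019, "y": 0.0054, "z": 0, "yaw": 0, "gripper": 0},
    {"x": 0.009, "y": 0.0024, "z": 0, "yaw": 0, "gripper": 0},
    {"x": 0, "y": 0, "z": 0, "yaw": 0, "gripper": 0},
    {"x": 0, "y": 0, "z": 0, "yaw": 0, "gripper": 0}
  ]
}}

```text
clock: 18.17
eef_pos: [0.5463, 0.0081, 0.0955]
orientation: [-0.0, 0.678, 0.735, -0.0]
force: [-0.3, -0.5, -3.2]
width: 0.224
grasp_force: 59.0
```

```bash
cat > look.py <<'E'
from h import *
import sys
np.set_printoptions(precision=4,suppress=True)
n=sys.argv[1]; zb=float(sys.argv[2])
s=r.sense(); R,p=tool(); print(p,np.degrees(np.arctan2(R[1,0],R[0,0])),R[2],s["force"],s["grasp_force"])
for c in ["wrist","side","scene"]:
    C=cam(c); im=imaging.snapshot(c); cv2.imwrite(f"pics/{c}_{n}.png",im)
    for l,z in [("pillar_top",.112),("corner",.012),("square_heel",zb),("square_grip",zb+.032),("roll",.003)]:
        print(c,l,[(np.round(d["xy"],1).tolist(),round(d["p"],2),onplane(C,d["xy"],z)[0,:2]) for d in imaging.spot_point(c,l)][:2])
E
python3 look.py n1 0.07
python3 - <<'E'
import cv2,numpy as np
im=cv2.imread("pics/wrist_n1.png"); a=cv2.imread("pics/side_n1.png")[170:320,250:400]
b=cv2.imread("pics/wrist_n1.png")[60:380,200:440]
cv2.imwrite("pics/f.png",np.hstack([cv2.resize(b,(400,533)),cv2.resize(a,(400,533))]))
E
```

```text
[0.5463 0.0081 0.0955] 94.59523406152262 [-0.0005 -0.0006 -1.    ] [-0.3008 -0.5326 -3.2306] 59.019067883491516
wrist pillar_top []
wrist corner [([314.0, 50.3], 0.55, array([0.5368, 0.121 ]))]
wrist square_heel [([24.6, 421.0], 0.9, array([ 0.397 , -0.0813]))]
wrist square_grip [([317.9, 255.5], 0.52, array([0.5453, 0.0387]))]
wrist roll []
side pillar_top []
side corner [([315.9, 239.6], 0.72, array([0.5394, 0.1292]))]
side square_heel [([231.0, 310.8], 0.75, array([ 0.3303, -0.2409])), ([252.0, 242.8], 0.7, array([0.3632, 0.0379]))]
side square_grip [([266.4, 305.8], 0.9, array([ 0.415 , -0.2657])), ([316.7, 238.6], 0.76, array([ 0.5384, -0.0006]))]
side roll [([286.4, 195.4], 0.61, array([0.4513, 0.4131])), ([364.7, 188.8], 0.47, array([0.7158, 0.4407]))]
scene pillar_top [([363.0, 229.2], 0.76, array([0.5439, 0.1183]))]
scene corner [([357.7, 245.4], 0.82, array([0.5244, 0.1193])), ([171.4, 342.1], 0.43, array([ 0.6823, -0.3884]))]
scene square_heel [([349.5, 238.8], 0.89, array([0.5363, 0.0884])), ([243.3, 212.8], 0.82, array([ 0.3863, -0.1633]))]
scene square_grip [([235.5, 228.2], 0.86, array([ 0.4567, -0.1903])), ([315.6, 238.8], 0.62, array([ 0.5371, -0.0022]))]
scene roll [([437.8, 207.6], 0.89, array([0.4476, 0.3874])), ([495.0, 280.6], 0.59, array([0.7112, 0.4366]))]
```

View pics/f.png

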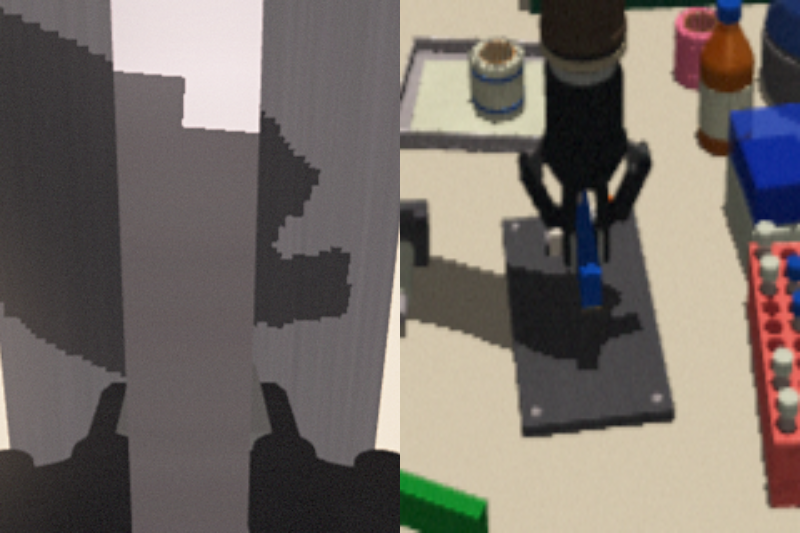

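The left crop shows the blade filling the wrist view, centred near column 312. The right crop shows the square held over the plate, and the roll upright in the tray at (497,80). The lateral offset agrees within 1 mm, so I'll descend.

Emit:
{"op": "carry_out", "data": {
  "moves": [
    {"x": 0, "y": 0, "z": 0.008, "yaw": 0, "gripper": 0},
    {"x": 0, "y": 0, "z": 0.014, "yaw": 0, "gripper": 0},
    {"x": 0, "y": 0, "z": 0.014, "yaw": 0, "gripper": 0},
    {"x": 0, "y": 0, "z": 0.01, "yaw": 0, "gripper": 0},
    {"x": 0, "y": 0, "z": 0.005, "yaw": 0, "gripper": 0},
    {"x": 0, "y": 0, "z": 0.003, "yaw": 0, "gripper": 0},
    {"x": 0, "y": 0, "z": 0, "yaw": 0, "gripper": 0},
    {"x": 0, "y": 0, "z": 0, "yaw": 0, "gripper": 0}
  ]
}}

```text
clock: 19.73
eef_pos: [0.5469, 0.0078, 0.0419]
orientation: [0.0, 0.678, 0.735, 0.0]
force: [0.9, -0.0, -3.6]
width: 0.223
grasp_force: 58.9
```

Emit:
{"op": "carry_out", "data": {
  "moves": [
    {"x": 0, "y": 0, "z": 0.001, "yaw": 0, "gripper": 0},
    {"x": 0, "y": 0, "z": 0.001, "yaw": 0, "gripper": 0},
    {"x": 0, "y": 0, "z": 0.001, "yaw": 0, "gripper": 0},
    {"x": 0, "y": 0, "z": 0, "yaw": 0, "gripper": 0}
  ]
}}

```text
clock: 20.07
eef_pos: [0.5467, 0.008, 0.0388]
orientation: [0.0, 0.678, 0.735, 0.0]
force: [-0.3, 0.2, -4.7]
width: 0.224
grasp_force: 58.9
```

Emit:
{"op": "carry_out", "data": {
  "moves": [
    {"x": 0, "y": 0, "z": 0.0006, "yaw": 0, "gripper": 0},
    {"x": 0, "y": 0, "z": 0.0006, "yaw": 0, "gripper": 0},
    {"x": 0, "y": 0, "z": 0, "yaw": 0, "gripper": 0}
  ]
}}

```text
clock: 20.32
eef_pos: [0.5468, 0.008, 0.0384]
orientation: [-0.0, 0.678, 0.735, 0.0]
force: [-3.8, 0.1, 8.4]
width: 0.22
grasp_force: 60.7
```

Emit:
{"op": "carry_out", "data": {
  "moves": [
    {"x": 0.006, "y": 0, "z": 0, "yaw": 0, "gripper": 0},
    {"x": 0.006, "y": 0, "z": 0, "yaw": 0, "gripper": 0},
    {"x": 0.004, "y": 0, "z": 0, "yaw": 0, "gripper": 0},
    {"x": 0, "y": 0, "z": 0, "yaw": 0, "gripper": 0},
    {"x": 0, "y": 0, "z": 0, "yaw": 0, "gripper": 0}
  ]
}}

```text
clock: 20.73
eef_pos: [0.5467, 0.0244, 0.0384]
orientation: [0.001, 0.678, 0.735, 0.001]
force: [0.8, -1.7, 6.9]
width: 0.222
grasp_force: 60.6
```

Emit:
{"op": "carry_out", "data": {
  "moves": [
    {"x": 0.003, "y": 0, "z": 0, "yaw": 0, "gripper": 0},
    {"x": 0.002, "y": 0, "z": 0, "yaw": 0, "gripper": 0},
    {"x": 0.002, "y": 0, "z": 0, "yaw": 0, "gripper": 0},
    {"x": 0, "y": 0, "z": 0, "yaw": 0, "gripper": 0}
  ]
}}

```text
clock: 21.07
eef_pos: [0.5462, 0.0307, 0.0385]
orientation: [0.001, 0.678, 0.735, 0.001]
force: [-0.1, -3.2, 6.6]
width: 0.221
grasp_force: 60.6
```

```bash
python3 look.py n2 0.012
python3 - <<'E'
from h import *
for k in range(6):
    imaging.snapshot("side"); s=r.sense(); print(np.round(s["eef_pos"],4),np.round(s["force"],1))
im=cv2.imread("pics/wrist_n2.png")[0:330,200:440]; a=cv2.imread("pics/scene_n2.png")[190:270,310:390]
cv2.imwrite("pics/g.png",np.hstack([cv2.resize(im,(400,550)),cv2.resize(a,(400,550),interpolation=cv2.INTER_CUBIC)]))
E
```

```text
[0.5462 0.0307 0.0385] 94.55380495203245 [-0.0007  0.0029 -1.    ] [-0.1282 -3.1907  6.6046] 60.55765986442566
wrist pillar_top [([312.1, 50.1], 0.48, array([0.5395, 0.1155]))]
wrist corner [([311.8, 51.3], 0.68, array([0.5372, 0.133 ]))]
wrist square_heel []
wrist square_grip []
wrist roll []
side pillar_top []
side corner [([395.2, 372.8], 0.56, array([ 0.6913, -0.3976]))]
side square_heel [([230.1, 309.9], 0.8, array([ 0.3162, -0.1695])), ([249.7, 239.3], 0.18, array([0.346 , 0.1429]))]
side square_grip [([267.4, 306.0], 0.66, array([ 0.4113, -0.1979])), ([319.0, 252.4], 0.49, array([0.5444, 0.0183]))]
side roll [([286.1, 195.0], 0.86, array([0.4503, 0.4159])), ([361.7, 187.1], 0.61, array([0.7069, 0.4533]))]
scene pillar_top [([362.3, 224.7], 0.51, array([0.5301, 0.1209]))]
scene corner [([361.2, 249.0], 0.66, array([0.5379, 0.125 ])), ([395.8, 320.7], 0.61, array([0.7592, 0.1437]))]
scene square_heel [([245.5, 212.2], 0.64, array([ 0.3382, -0.1567])), ([360.7, 248.7], 0.23, array([0.5367, 0.124 ]))]
scene square_grip [([235.6, 227.7], 0.88, array([ 0.4106, -0.1913])), ([325.6, 250.0], 0.73, array([0.5384, 0.0248]))]
scene roll [([436.8, 208.7], 0.96, array([0.4507, 0.383 ])), ([491.5, 278.5], 0.64, array([0.7032, 0.4306]))]
[0.5462 0.0307 0.0385] [ 0.8 -2.4  6.5]
[0.5462 0.0307 0.0385] [ 0.  -3.2  7.5]
[0.5462 0.0308 0.0385] [-0.5 -2.1  8. ]
[0.5462 0.0307 0.0385] [ 1.  -3.4  7. ]
[0.5462 0.0307 0.0385] [ 0.3 -2.9  7.1]
[0.5462 0.0307 0.0384] [ 0.3 -2.2  6.9]
```

View pics/g.png

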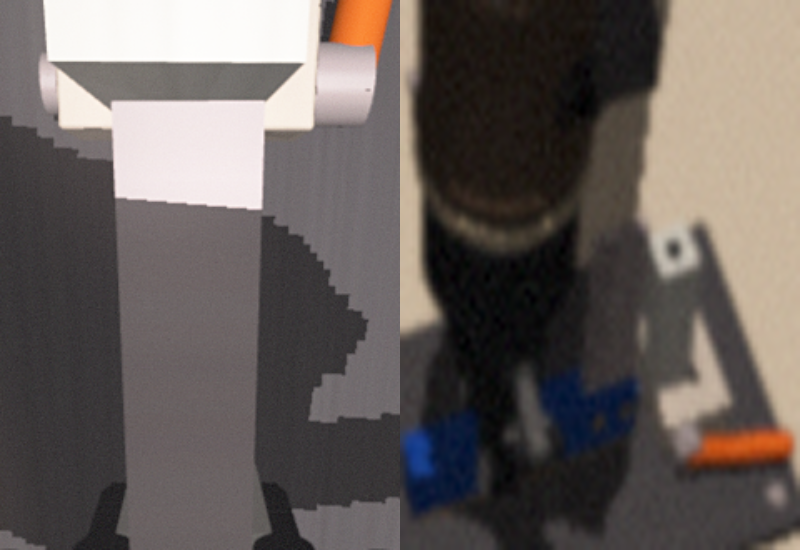

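The wrist crop shows the blade at column 313 and, behind it, the leaning pillar at 306.5 and the foot at 312. That puts the pillar about 1.1 mm to tool −y of the blade. There's no contact yet and the gap is about 8–10 mm, so I'll correct and advance.

Emit:
{"op": "carry_out", "data": {
  "moves": [
    {"x": 0.001, "y": -0.0006, "z": 0, "yaw": 0, "gripper": 0},
    {"x": 0.001, "y": -0.0005, "z": 0, "yaw": 0, "gripper": 0},
    {"x": 0.001, "y": 0, "z": 0, "yaw": 0, "gripper": 0},
    {"x": 0, "y": 0, "z": 0, "yaw": 0, "gripper": 0},
    {"x": 0, "y": 0, "z": 0, "yaw": 0, "gripper": 0}
  ]
}}

```text
clock: 22.68
eef_pos: [0.545, 0.0335, 0.0385]
orientation: [0.001, 0.679, 0.735, 0.001]
force: [-0.1, -3.5, 5.6]
width: 0.218
grasp_force: 60.4
```

```bash
cat > lat.py <<'E'
from h import *
import sys
im=imaging.snapshot("wrist"); cv2.imwrite(f"pics/wl_{sys.argv[1]}.png",im)
s=r.sense(); R,p=tool(); print(np.round(p,4),np.round(s["force"],1),np.round(np.degrees(np.arctan2(R[1,0],R[0,0])),2),np.round(R[2],4))
g=cv2.GaussianBlur(cv2.cvtColor(im,cv2.COLOR_BGR2GRAY),(5,5),0).astype(int)
for v in range(5,135,10):
    d=g[v,3:]-g[v,:-3]; k=[i+1 for i in range(201,440) if abs(d[i])>18 and abs(d[i])==abs(d[i-4:i+5]).max()]
    print(v,[(i,int(d[i-1])) for i in k])
E
python3 lat.py 1
```

```text
[0.545  0.0335 0.0384] [ 1.1 -3.2  6.6] 94.54 [-7.0e-04  3.2e-03 -1.0e+00]
5 [(233, 116), (301, -126), (325, 75), (394, -116), (402, -42), (406, 42), (437, -28)]
15 [(234, 110), (302, -46), (315, 72), (394, -134), (404, 41), (434, -30)]
25 [(234, 110), (394, -140), (401, 41), (432, -28)]
35 [(235, 116), (392, -97), (429, -28)]
45 [(226, 53), (236, 56), (391, -47), (427, -73)]
55 [(226, 88), (237, 26), (390, -28), (427, -96)]
65 [(227, 64), (238, 42), (246, -64), (266, 92), (358, -102), (381, 64), (389, -47), (425, -81)]
75 [(209, 40), (237, 82), (238, 82), (267, 64), (358, -102), (364, 69), (390, -53), (423, -50)]
85 [(239, 58), (266, 24), (267, 24), (389, -84)]
95 [(248, 30), (258, -33), (267, 132), (357, -106)]
105 [(267, 33), (268, 33), (292, 104), (357, -109)]
115 [(268, 37), (292, 105), (357, -109)]
125 [(268, 36), (291, 108), (356, -107)]
```

Blade and pillar are now both at −0.24 mm in the camera, so they're centred. I'll advance.

Emit:
{"op": "carry_out", "data": {
  "moves": [
    {"x": 0.001, "y": 0, "z": 0, "yaw": 0, "gripper": 0},
    {"x": 0.001, "y": 0, "z": 0, "yaw": 0, "gripper": 0},
    {"x": 0.001, "y": 0, "z": 0, "yaw": 0, "gripper": 0},
    {"x": 0, "y": 0, "z": 0, "yaw": 0, "gripper": 0}
  ]
}}

```text
clock: 23.07
eef_pos: [0.5447, 0.0363, 0.0385]
orientation: [0.001, 0.679, 0.735, 0.001]
force: [0.6, -3.9, 6.4]
width: 0.224
grasp_force: 60.5
```

Emit:
{"op": "carry_out", "data": {
  "moves": [
    {"x": 0.001, "y": 0, "z": 0, "yaw": 0, "gripper": 0},
    {"x": 0.001, "y": 0, "z": 0, "yaw": 0, "gripper": 0},
    {"x": 0, "y": 0, "z": 0, "yaw": 0, "gripper": 0}
  ]
}}

```text
clock: 23.32
eef_pos: [0.5445, 0.0378, 0.0384]
orientation: [0.002, 0.679, 0.734, 0.001]
force: [1.2, -5.6, 7.1]
width: 0.223
grasp_force: 60.5
```

Emit:
{"op": "carry_out", "data": {
  "moves": [
    {"x": 0.001, "y": 0, "z": 0, "yaw": 0, "gripper": 0},
    {"x": 0.001, "y": 0, "z": 0, "yaw": 0, "gripper": 0},
    {"x": 0, "y": 0, "z": 0, "yaw": 0, "gripper": 0}
  ]
}}

```text
clock: 23.57
eef_pos: [0.5444, 0.0391, 0.0384]
orientation: [0.002, 0.679, 0.734, 0.0]
force: [0.7, -6.9, 6.8]
width: 0.224
grasp_force: 60.5
```

Emit:
{"op": "carry_out", "data": {
  "moves": [
    {"x": 0.0005, "y": 0, "z": 0.0004, "yaw": 0, "gripper": 0},
    {"x": 0.0005, "y": 0, "z": 0.0004, "yaw": 0, "gripper": 0},
    {"x": 0, "y": 0, "z": 0, "yaw": 0, "gripper": 0}
  ]
}}

```text
clock: 23.82
eef_pos: [0.5443, 0.0391, 0.0384]
orientation: [0.002, 0.679, 0.734, 0.0]
force: [-1.9, -9.4, 15.6]
width: 0.22
grasp_force: 62.0
```

Emit:
{"op": "carry_out", "data": {
  "moves": [
    {"x": 0.001, "y": 0, "z": 0, "yaw": 0, "gripper": 0},
    {"x": 0.001, "y": 0, "z": 0, "yaw": 0, "gripper": 0},
    {"x": 0, "y": 0, "z": 0, "yaw": 0, "gripper": 0}
  ]
}}

```text
clock: 24.07
eef_pos: [0.5445, 0.0407, 0.0384]
orientation: [0.003, 0.679, 0.734, 0.0]
force: [-1.3, -9.7, 13.7]
width: 0.22
grasp_force: 61.6
```

Emit:
{"op": "carry_out", "data": {
  "moves": [
    {"x": 0.001, "y": 0, "z": 0, "yaw": 0, "gripper": 0},
    {"x": 0.001, "y": 0, "z": 0, "yaw": 0, "gripper": 0},
    {"x": 0, "y": 0, "z": 0, "yaw": 0, "gripper": 0}
  ]
}}

```text
clock: 24.32
eef_pos: [0.5445, 0.0416, 0.0384]
orientation: [0.003, 0.68, 0.734, 0.0]
force: [-0.9, -13.3, 13.9]
width: 0.218
grasp_force: 61.5
```

```bash
python3 lat.py 2
```

```text
[0.5445 0.0416 0.0384] [ -0.8 -13.8  13.5] 94.37 [-0.0044  0.0045 -1.    ]
5 [(230, 111), (272, -95), (279, -57), (343, 165), (393, -108), (402, -43), (410, 41)]
15 [(230, 106), (272, -91), (279, -59), (342, 166), (392, -111), (401, -43), (407, 42), (438, -29)]
25 [(231, 116), (283, -137), (339, 154), (392, -108), (400, -42), (405, 39), (434, -30)]
35 [(232, 105), (287, -104), (333, 142), (391, -124), (402, 41), (432, -32)]
45 [(232, 111), (302, -113), (317, 94), (391, -134), (400, 40), (430, -29)]
55 [(233, 113), (306, -23), (315, 31), (391, -146), (398, 41), (427, -28)]
65 [(234, 96), (389, -68), (424, -42)]
75 [(214, 34), (226, 70), (234, 40), (388, -35), (424, -82)]
85 [(227, 82), (235, -67), (264, 48), (387, -36), (423, -96)]
95 [(229, 22), (236, 25), (265, 78), (387, -48), (421, -68)]
105 [(238, 45), (265, 93), (355, -71), (356, -71), (361, 44), (387, -91)]
115 [(266, 33), (311, 23), (324, 38), (336, 31), (356, -107)]
125 [(266, 37)]
```

Emit:
{"op": "carry_out", "data": {
  "moves": [
    {"x": 0.0005, "y": 0, "z": 0.0005, "yaw": 0, "gripper": 0},
    {"x": 0.0005, "y": 0, "z": 0.0005, "yaw": 0, "gripper": 0},
    {"x": 0, "y": 0, "z": 0, "yaw": 0, "gripper": 0}
  ]
}}

```text
clock: 24.62
eef_pos: [0.5445, 0.0416, 0.0384]
orientation: [0.003, 0.68, 0.733, 0.0]
force: [-4.2, -16.5, 26.6]
width: 0.221
grasp_force: 63.4
```

Emit:
{"op": "carry_out", "data": {
  "moves": [
    {"x": 0.001, "y": 0, "z": 0, "yaw": 0, "gripper": 0},
    {"x": 0.0005, "y": 0, "z": 0, "yaw": 0, "gripper": 0},
    {"x": 0, "y": 0, "z": 0, "yaw": 0, "gripper": 0},
    {"x": 0, "y": 0, "z": 0, "yaw": 0, "gripper": 0}
  ]
}}

```text
clock: 24.95
eef_pos: [0.5445, 0.0416, 0.0384]
orientation: [0.004, 0.68, 0.733, -0.0]
force: [-3.2, -20.2, 25.8]
width: 0.221
grasp_force: 63.1
```

```bash
python3 lat.py 3 | head -1; python3 look.py n3 0.012 | grep -v roll; python3 - <<'E'
from h import *
w=cv2.imread("pics/wrist_n3.png")[0:330,200:440]; a=cv2.imread("pics/scene_n3.png")[205:265,320:380]
cv2.imwrite("pics/i.png",np.hstack([cv2.resize(w,(400,550)),cv2.resize(a,(400,550),interpolation=cv2.INTER_CUBIC)]))
E
```

```text
[0.5445 0.0417 0.0384] [ -4.2 -20.4  25.1] 94.27 [-0.0062  0.0051 -1.    ]
[0.5445 0.0417 0.0384] 94.27066030244939 [-0.0062  0.0051 -1.    ] [ -4.2274 -20.3835  25.0945] 63.14772605895996
wrist pillar_top []
wrist corner []
wrist square_heel []
wrist square_grip []
side pillar_top []
side corner [([316.6, 241.0], 0.62, array([0.5412, 0.1217])), ([401.9, 351.3], 0.2, array([ 0.7161, -0.3344]))]
side square_heel [([230.8, 313.6], 0.85, array([ 0.3191, -0.1835]))]
side square_grip [([317.2, 250.2], 0.79, array([0.5399, 0.029 ])), ([268.3, 306.3], 0.62, array([ 0.4135, -0.1992]))]
scene pillar_top [([365.2, 222.1], 0.45, array([0.524 , 0.1305]))]
scene corner [([361.6, 246.9], 0.58, array([0.5316, 0.1281]))]
scene square_heel [([359.4, 248.2], 0.63, array([0.5343, 0.1211])), ([332.7, 257.6], 0.54, array([0.5459, 0.0431]))]
scene square_grip [([330.7, 251.5], 0.83, array([0.5461, 0.0364])), ([236.6, 226.8], 0.81, array([ 0.4082, -0.1883]))]
```

View pics/i.png

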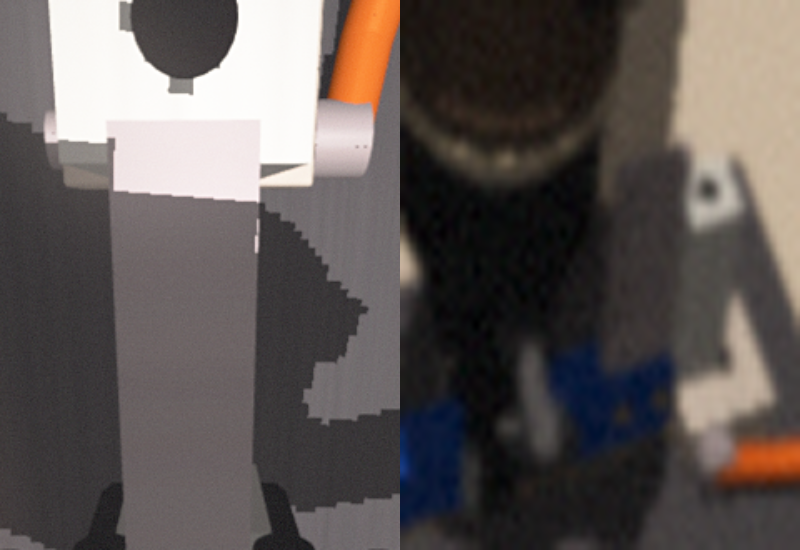

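The force rises while the TCP has stopped at y = 0.0416, so the stock is tight on the foot. The crop shows the blade against the pillar, with the orange lever untouched. I'll check uprightness numerically from the edge rows in the wrist view.

```bash
python3 - <<'E'
from h import *
np.set_printoptions(precision=2,suppress=True)
im=cv2.imread("pics/wrist_n3.png"); g=cv2.GaussianBlur(cv2.cvtColor(im,cv2.COLOR_BGR2GRAY),(3,3),0).astype(int)
for u in (242,248,254,260,364,370,376,382):
    d=g[2:,u]-g[:-2,u]; print(u,[(i+1,int(d[i])) for i in range(60,130) if abs(d[i])>10 and abs(d[i])==abs(d[max(0,i-3):i+4]).max()])
C=cam("wrist"); R,p=tool(); h=np.radians(94.55); e=np.array([np.cos(h),np.sin(h),0]); f=np.array([-e[1],e[0],0])
o=np.array([.5437,.0479,0])
def P(x,y,z): return proj(C,(o+e*x+f*y+np.array([0,0,z])).reshape(1,3))[0]
for dx in (-.002,0,.002):
    print(dx,"foot top front",P(.075+dx,.024,.034),"bot",P(.075+dx,.024,.012))
    for lean in (-.01,0,.01,.02,.05): # lean to -x
        c,s=np.cos(lean),np.sin(lean)
        print("  lean",lean,P(.085+dx-.01*c-.088*s,.009,.024+.088*c-.01*s))
    print("blade top front",P(.075+dx,.0,.137))
E
```

```text
242 [(84, -85), (97, -13), (112, -34)]
248 [(84, -87), (98, -17), (113, -28)]
254 [(85, -86), (97, -15), (98, -15), (103, 12), (113, -30)]
260 [(85, -84), (98, -15), (105, 11), (113, -32)]
364 [(98, -105), (104, 94), (111, -91), (127, -42)]
370 [(98, -103), (102, 94), (111, -91)]
376 [(98, -99), (111, -86)]
382 [(97, -41), (111, -89)]
-0.002 foot top front [242.52 113.54] bot [253.13 114.66]
  lean -0.01 [239.89  93.75]
  lean 0 [240.49 100.9 ]
  lean 0.01 [241.1  107.93]
  lean 0.02 [241.72 114.84]
  lean 0.05 [243.57 134.87]
blade top front [301.66  79.  ]
0 foot top front [242.13 107.42] bot [252.84 109.45]
  lean -0.01 [238.82  77.31]
  lean 0 [239.44  84.68]
  lean 0.01 [240.07  91.93]
  lean 0.02 [240.7   99.05]
  lean 0.05 [242.6  119.72]
blade top front [301.14  44.67]
0.002 foot top front [241.73 101.23] bot [252.55 104.2 ]
  lean -0.01 [237.72  60.43]
  lean 0 [238.36  68.03]
  lean 0.01 [239.   75.5]
  lean 0.02 [239.65  82.86]
  lean 0.05 [241.6  104.19]
blade top front [300.59   8.42]
```

```bash
python3 - <<'E'
import cv2,numpy as np
for n in ["wrist_n1","wrist_n2","wl_1","wl_2","wl_3","wrist_n3"]:
    g=cv2.GaussianBlur(cv2.cvtColor(cv2.imread(f"pics/{n}.png"),cv2.COLOR_BGR2GRAY),(5,5),0).astype(int)
    o=[]
    for u in (285,300,325,340):
        d=g[2:,u]-g[:-2,u]; o.append([(i+1,int(d[i])) for i in range(20,130) if abs(d[i])>8 and abs(d[i])==abs(d[i-4:i+5]).max()])
    print(n,o)
E
```

```text
wrist_n1 [[(40, -72), (56, 77), (103, -71)], [(56, 75), (105, -79)], [(56, 73)], [(34, 31), (41, -71), (56, 73)]]
wrist_n2 [[(37, -85), (60, 73), (119, -80)], [(37, -87), (60, 78), (121, -76)], [(37, -91), (60, 78), (123, -82)], [(37, -89), (60, 80), (124, -84)]]
wl_1 [[(60, -16), (101, -69)], [(60, -11)], [(61, -11)], [(61, -11)]]
wl_2 [[(29, 58), (30, 58), (68, -11), (111, -77)], [(43, 108), (53, 9), (54, 9), (68, -10), (113, -75)], [(42, 113), (68, -10), (115, -79)], [(26, 55), (68, -11), (116, -84)]]
wl_3 [[(32, 63), (72, -11), (115, -77)], [(45, 94), (55, 27), (72, -9), (116, -79)], [(42, 103), (71, -10), (72, -10), (118, -82)], [(25, 46), (71, -9), (72, -9), (120, -77)]]
wrist_n3 [[(32, 62), (72, -11), (115, -78)], [(45, 95), (55, 28), (72, -10), (116, -79)], [(42, 102), (72, -10), (118, -82)], [(25, 47), (71, -10), (72, -10), (120, -77)]]
```

The square is flat: the TCP height has stayed at plate plus grip height. It's tight on the foot and centred, with blade and pillar both at −0.38 mm. I'll trim the yaw by 0.3° and press slightly more.

Emit:
{"op": "carry_out", "data": {
  "moves": [
    {"x": 0.0005, "y": 0, "z": 0.0003, "yaw": -0.3, "gripper": 0},
    {"x": 0, "y": 0, "z": 0, "yaw": 0, "gripper": 0},
    {"x": 0, "y": 0, "z": 0, "yaw": 0, "gripper": 0},
    {"x": 0, "y": 0, "z": 0, "yaw": 0, "gripper": 0}
  ]
}}

```text
clock: 26.23
eef_pos: [0.5445, 0.0417, 0.0383]
orientation: [0.004, 0.679, 0.734, -0.0]
force: [-5.3, -21.3, 29.8]
width: 0.219
grasp_force: 63.6
```

```bash
python3 lat.py 4
```

```text
[0.5445 0.0417 0.0384] [ -4.7 -21.5  29.3] 94.5 [-0.0063  0.0053 -1.    ]
5 [(231, 110), (274, -94), (280, -56), (345, 163), (394, -115), (403, -43), (411, 41)]
15 [(232, 113), (274, -96), (281, -54), (344, 162), (394, -118), (402, -42), (408, 42), (439, -27)]
25 [(233, 105), (284, -139), (342, 160), (393, -121), (400, -45), (405, 42), (435, -27)]
35 [(233, 115), (289, -142), (336, 146), (393, -138), (403, 42), (433, -32)]
45 [(234, 106), (303, -102), (323, 66), (392, -155), (401, 41), (430, -28)]
55 [(234, 109), (303, -70), (317, 89), (391, -158), (398, 39), (399, 39), (428, -28)]
65 [(235, 103), (390, -66), (425, -40)]
75 [(219, 36), (226, 66), (235, 38), (389, -41), (424, -80)]
85 [(227, 72), (228, 72), (236, -24), (237, -24), (244, 23), (256, 35), (273, 95), (388, -22), (389, -22), (424, -96)]
95 [(229, 22), (237, 30), (272, 99), (388, -51), (422, -70)]
105 [(238, 45), (272, 101), (360, -63), (388, -83), (418, -19)]
115 [(270, 37), (280, 35), (292, 29), (360, -108)]
125 [(269, 33), (270, 33)]
```

```bash
python3 -c "
from station import ticket
print(ticket.hand_in())"
```

```text
the job is handed in; nothing more can be done
None
```

I handed the job in at about 26 s: the roll stands upright in the tray, and the square is pressed flat and tight in the corner, within about 0.4 mm of centre, still gripped at about 29 N down and 21 N forward. The blade is against the pillar; that the pillar is upright is inferred from this, as the camera check was good only to about 0.01 rad.

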